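# Wind the lunch carousel on to its stop

### The job

Swing the steel stop arm fully in over the rim of the lunch carousel, then wind the crank clockwise until the carousel has crept round and its next lug rests snugly against the stop arm. Feel for the contact and do not force it: the lug must press the stop only lightly, and stay resting on it after you let go. Leave the other things on the bench where they are.

Things in the scene. Friction and masses are not known exactly. Their poses are not given: they have to be found in the camera images.
- carousel: the fixed unit: a wooden board 300 x 330 x 14 mm lying on the bench, bearing a round white tray, a white gear housing with a crank wheel on top, and a steel stop bracket at the tray's robot-side edge. Origin: underside of the board, z up. In its frame the tray's axis is at (40, 70) mm, the crank's axis at (0, -100) mm; the stop bracket is a separate piece on the board near (-70, 70) mm, clamped anywhere within about 10 mm of there
- tray_center (a point): point on the tray's upright axis, 61 mm above the bench. The tray (diameter 180 mm, four compartments) turns anticlockwise seen from above when the crank turns clockwise: 20 crank turns make one tray turn (hidden worm gear; it stays where it is left)
- lug (a point): the lug that comes to the stop next: an upright white block at the rim, 13 mm radial x 8 mm tangential, 39 mm tall, one of four at 90 degrees; the point is at its middle, 81.5 mm from the tray's axis, 61 mm above the bench (its top is 67 mm above). Winding brings it anticlockwise to the stop arm after some 2 to 3 crank turns
- crank (a joint): angle of the crank wheel, rad, growing clockwise seen from above (the direction to wind). Friction alone takes 1 to 2 N on the peg; once the lug bears on the stop, each further 10 N there adds only about 1.4 N on the peg along its path, and each mm of peg travel moves the lug 0.14 mm. More than 25 N on the stop is forcing it; 5 to 15 N is right (after release it may ease to about 12 N)
- crank_axis (a point): point on the crank's upright axis, 107 mm above the bench, level with crank_grip
- crank_grip (a point): on the crank's handle, 107 mm above the bench: an upright round black peg, 14 mm diameter, 46 mm tall (80 to 126 mm above the bench), 30 mm from the crank's axis on a white wheel of 80 mm diameter whose top is 78 mm above the bench. The peg spins freely on its pin, so the hand can go round without turning.
- stop (a joint): angle of the stop arm, rad: 0 swung out clear of the tray, 1.2 fully in against its own end stop (pointing at the tray's axis, give or take 0.15 rad); growing clockwise seen from above. It stays where it is left by friction, about 1 N at the handle
- stop_pivot (a point): point on the stop arm's upright pivot axis, 92 mm above the bench, level with stop_grip
- stop_grip (a point): middle of the stop arm's handle: an upright round black peg, 14 mm diameter, fixed to the arm's tail 40 mm from the pivot, on the side away from the nose; it stands free from 65 to 111 mm above the bench, the point is 92 mm above
- stop_nose (a point): the middle of the nose of the stop arm, where lugs meet it: a steel bar 10 mm wide and 10 mm high, 61 mm above the bench, 28 mm from the pivot (the bar ends at 34 mm). A level steel stop screw, 9 mm diameter, pokes out of its lug-facing side and is what the lug meets; it is set by hand and stands out 2 to 6.5 mm, differently each time and not measured, so contact must be felt
- bracket: the fixed steel stop bracket on the board: a 34 x 50 mm foot with an upright post that carries the swinging stop arm; origin under its foot, 14 mm above the bench, on the arm's pivot axis; yaw as the carousel's, give or take 0.1 rad
- tumbler: a glass tumbler, 72 mm diameter, 100 mm tall, standing near the unit; leave it alone. Origin at its underside
- snack_tin: a round stainless snack tin, 84 mm diameter, 60 mm tall, standing near the unit; leave it alone. Origin at its underside
- bento: an orange bento box, 125 x 188 x 58 mm; leave it alone. Origin at its underside
- cutlery_case: a blue cutlery case, 200 x 60 x 29 mm; leave it alone. Origin at its underside
- tray: the round white tray itself, 180 mm diameter, with its four dividers, lugs and lidded pots; origin on its axis, 26 mm above the bench; it turns anticlockwise seen from above as the crank is wound

How it is judged (in metres and radians):
On the way, in this order (a step that is already met when the one before it is completed fails the run):
1. the stop arm is swung fully in (joint above 1.12 rad) (value of joint stop above 1.12 rad), for 0.2 s.
2. the next lug bears on the stop arm (contact force between tray and bracket above 3 N and horizontal distance between lug and stop_nose below 0.02 m), for 0.2 s.
At the end, for the whole second after the job is handed in: the stop arm is fully in (above 1.12 rad), the next lug rests on its nose (lug and nose points within 20 mm, seen from above) and presses it with more than 2 N, and the crank is at rest (below 0.1 rad/s) (value of joint stop above 1.12 rad and contact force between tray and bracket above 2 N and horizontal distance between lug and stop_nose below 0.02 m and velocity of joint crank between -0.1 and 0.1 rad/s); the robot touches nothing.
It fails at once if the stop is forced: the tray presses the stop arm with more than 25 N (contact force between tray and bracket above 25 N).
It fails at once if the tumbler is moved more than 30 mm (distance of tumbler from where it was at the start of the episode above 0.03 m).
It fails at once if the snack tin is moved more than 30 mm (distance of snack_tin from where it was at the start of the episode above 0.03 m).
It fails at once if the bento is moved more than 30 mm (distance of bento from where it was at the start of the episode above 0.03 m).
It fails at once if the cutlery case is moved more than 30 mm (distance of cutlery_case from where it was at the start of the episode above 0.03 m).
It also fails if it takes over 72 s, if anything falls off the work surface, if the arm or the gripper's body presses on something with over 40 N, if the wrist force passes 120 N, or if a joint passes its speed limit or range.

### The arm

A 6-joint arm with a two-finger parallel gripper is mounted at the origin on the work surface. World frame = base frame: x ahead of the robot, y to its left, z up, the work surface at z = 0. Lengths are in m, angles in degrees, forces in N, time in s.
With the tool pointing down it reaches from about 0.4 to 0.825 m from the base axis. Payload 7 kg.
Tool frame: the origin (TCP) lies on the centre line of the jaws, within the pads' length; the fingertips stand 19 mm ahead of it and the grasp point (between the pads) is the TCP; z points along the fingers, y is the line along which they close (so a half turn about z gives the same grasp; the last joint's range is limited). The gripper opens to 88 mm and grips with 3 to 60 N. Pads are 19 mm wide; open, the fingers measure 130 mm over their backs; the gripper's body (78 mm by 193 mm) begins 47 mm behind the grasp point.
Start: joints at [79.876, 20.546, 0.682, 0, -70.136, -16.507], TCP at [0.303, 0.603, 0.246] pointing down, gripper open.
Joint ranges: [-176.03, 176.03], [-82.01, 121.73], [-58.28, 71.71], [-173.87, 95.51], [-174.79, -0.11], [-173.66, 173.66]. Speed limits (degrees/s): [136.94, 136.94, 172.46, 180, 180, 180].

### API

Orientations are given as [roll, pitch, yaw] about the fixed x, y, z axes, in that order (R = Rz(yaw) Ry(pitch) Rx(roll)).
In Python, from plant import * gives the robot as it stands. The module is installed in compiled form; this text tells all that it offers.
- The arm moves only by the tool play_rows, never from a script. Its argument "deltas" is a list of rows, each a list of 6 numbers: the shift along the world's x, y, z scaled (see below), then the turn, a rotation vector about the world's x, y, z scaled (see below). A call has 1 to 10 rows; each row shifts and turns the commanded pose from where the row before left it; what a row does not reach is not made up. The controller multiplies each number of a shift by 800 mm and each number of a turn by 180 degrees. A row lasts 1/10 s, in which the tool goes at most 50 mm and 8.59 degrees, less where a joint would pass 70% of its speed; a pose out of reach is approached as far as the arm can. A call with a number of a shift or a turn outside -1 to 1 is refused whole. A call with a gripper value outside its range is refused whole. "gripper" is the gripper command: -1 is shut, 1 is fully open, values between are in proportion, set as the call begins (left out, the last holds). The fingers move at their own pace and stop on an object; the grip force is fixed at half the most. Time passes only in rows, so rows that do not move let the fingers close. It gives the time, the measured TCP pose, the force, the opening and the grip force at its end, in the units of the state.
- get_obs(): the state, without advancing time (a new reading comes with each control period).
- snapshot(name): name is "scene" or "top" or "wrist"; returns (picture, depth): 384x512x3 uint8, blue, green, red; 384x512 float32, m along the optical axis (not along the pixel's ray), 0 where there is no reading.
- camera_model(name): a dict with "fx", "fy", "cx", "cy" (pixels), "world_to_cam" (4x4, takes a point from world to camera coordinates). Camera axes: x right, y down, z forward; pixel columns grow to the right and rows downward; lengths in m; the calibration is good to about 2 mm. A picture is of the moment at which its call begins: read the wrist's pose just before it. camera_model takes no time and is no camera call; for the wrist camera it gives the pose at the moment of the call.
- close_job(): hands the job in; it is judged then, once.
The state is a dict: "clock": time; "joint_pos": joint angles; "qvel": joint speeds; "tau": joint torques, N m; "tool_pos": TCP position; "orientation": TCP orientation; "force": force on the tool from outside, world axes, zero at the start; "moment": the same for the moment, N m; "opening": finger opening in m; "gripper_force": force on a finger pad.
Only numpy, scipy, OpenCV 4.12 (cv2) and the standard library are available. Lean on these libraries where they do the work, as an engineer would, in place of code of your own. Each camera call takes 0.05 s, during which the arm holds its last target. There are 200 camera calls.

## Working session

There is one attempt and no reset: what is moved stays moved. The work goes in short steps, Python scripts to look and compute and a tool call to move; the robot and the scene stay as the last step left them, time stands still between calls to the robot, and variables do not carry over. Pictures are saved under pics/ and viewed, at most 10 in all, crops included, and the job is handed in when it is done.

Besides the shell and the picture viewer there is one more tool, called as name([rows], argument=value, ...), one row to a line, values as JSON. play_rows: Moves the arm, as the interface text tells. Its arguments: {"type":"object","properties":{"deltas":{"type":"array","items":{"type":"array","items":{"type":"number","minimum":-1,"maximum":1}}},"gripper":{"type":"number"}},"required":["deltas"]}

```bash
mkdir -p pics; cat > h.py <<'E'
from plant import *
import numpy as np, cv2
def snap(n,f):
    M=camera_model(n); p,d=snapshot(n); cv2.imwrite('pics/'+f+'.png',p); np.savez('pics/'+f+'.npz',p=p,d=d,**{k:np.array(v) for k,v in M.items()})
def load(f): return np.load('pics/'+f+'.npz')
def pts(z):
    d=z['d'];v,u=np.indices(d.shape);P=np.stack([(u-z['cx'])/z['fx']*d,(v-z['cy'])/z['fy']*d,d,np.ones_like(d)],-1)
    W=P@np.linalg.inv(z['world_to_cam']).T
    W[d==0]=np.nan
    return W[...,:3]
E
python3 - <<'E'
from h import *
snap('top','top0'); print(get_obs())
E
```

```text
{'clock': 0.05, 'joint_pos': array([ 7.98763741e+01,  2.05901928e+01,  6.31966479e-01, -1.97632174e-02,
       -7.01354970e+01, -1.65071163e+01]), 'qvel': array([-0.00241375, -0.0355232 ,  0.11317073,  0.03228293, -0.05084833,
        0.02640638]), 'tau': array([-1.58199276e-03, -5.84675324e+01,  2.94059712e+01,  7.02621236e+00,
        1.02095344e-02, -3.91215883e-05]), 'tool_pos': array([0.30237461, 0.60295702, 0.24462408]), 'orientation': array([ 1.79904860e+02, -8.81967910e-03, -2.66374656e+01]), 'force': array([-0.31506101,  0.02856575,  0.32031065]), 'moment': array([-0.01029982, -0.02059138,  0.01205513]), 'gripper_force': 0.0, 'opening': 0.08752399376326965}
```

View pics/top0.png

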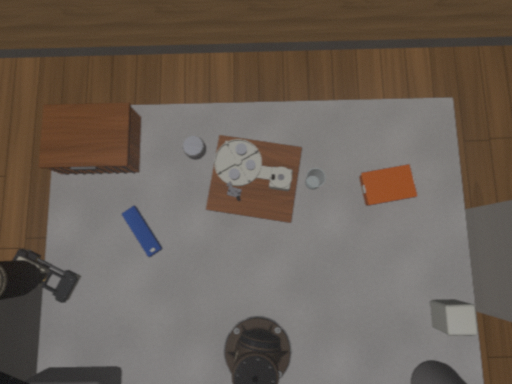

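The top view shows the unit at about (255,178): tray (238,162), stop bracket (235,192) and crank (281,177). The tumbler is at (314,180) and the tin at (194,147). I'll enlarge it and take coordinates.

```bash
python3 - <<'E'
from h import *
z=load('top0');W=pts(z)
for u,v in [(238,162),(281,177),(273,177),(235,192),(238,198),(314,180),(194,147),(219,136),(301,147),(292,221),(207,209)]:
    print((u,v),W[v,u].round(3))
c=z['p'][125:230,180:335]
cv2.imwrite('pics/c0.png',cv2.resize(c,None,fx=5,fy=5,interpolation=cv2.INTER_CUBIC))
E
```

```text
(238, 162) [0.686 0.06  0.054]
(281, 177) [ 0.619 -0.099  0.083]
(273, 177) [ 0.612 -0.069  0.124]
(235, 192) [0.57  0.071 0.065]
(238, 198) [0.542 0.057 0.111]
(314, 180) [ 0.621 -0.23  -0.   ]
(194, 147) [0.746 0.225 0.06 ]
(219, 136) [0.802 0.136 0.016]
(301, 147) [ 0.751 -0.183  0.012]
(292, 221) [ 0.465 -0.14  -0.003]
(207, 209) [0.515 0.182 0.017]
```

View pics/c0.png

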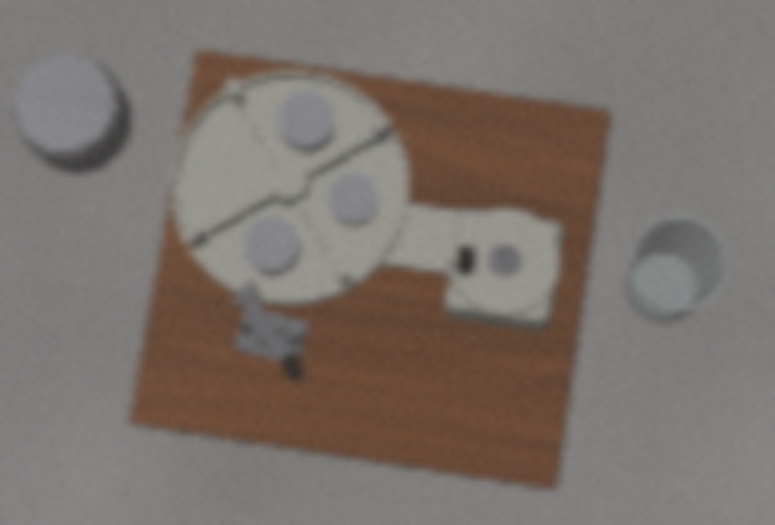

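play_rows([
  [0.023, -0.0512, 0.0094, 0, 0, 0.0106],
  [0.023, -0.0512, 0.0094, 0, 0, 0.0106],
  [0.023, -0.0512, 0.0094, 0, 0, 0.0106],
  [0.023, -0.0512, 0.0094, 0, 0, 0.0106],
  [0.023, -0.0512, 0.0094, 0, 0, 0.0106],
  [0.023, -0.0512, 0.0094, 0, 0, 0.0106],
  [0.023, -0.0512, 0.0094, 0, 0, 0.0106],
])

```text
clock: 0.75
tool_pos: [0.4315, 0.3147, 0.2982]
orientation: [180.0, 0.0, -13.2]
force: [1.3, -0.2, 1.0]
opening: 0.0876
gripper_force: 0.0
```

play_rows([
  [0.023, -0.0512, 0.0094, 0, 0, 0.0106],
  [0.023, -0.0512, 0.0094, 0, 0, 0.0106],
  [0.023, -0.0512, 0.0094, 0, 0, 0.0106],
  [0.023, -0.0512, 0.0094, 0, 0, 0.0106],
  [0.023, -0.0512, 0.0094, 0, 0, 0.0106],
  [0.023, -0.0512, 0.0094, 0, 0, 0.0106],
  [0.023, -0.0512, 0.0094, 0, 0, 0.0106],
  [0, 0, 0, 0, 0, 0],
])

```text
clock: 1.55
tool_pos: [0.5615, 0.0258, 0.351]
orientation: [179.9, 0.0, -0.1]
force: [-0.6, 0.7, -0.1]
opening: 0.0878
gripper_force: 0.0
```

```bash
python3 - <<'E'
from h import *
snap('wrist','w1'); o=get_obs();print(o['clock'],o['tool_pos'],o['orientation'],o['force'])
E
```

```text
1.6 [0.56069229 0.02753816 0.35037031] [ 1.79983030e+02  4.97175544e-02 -1.56495708e-01] [-0.68310934 -0.07699028 -0.21955624]
```

View pics/w1.png

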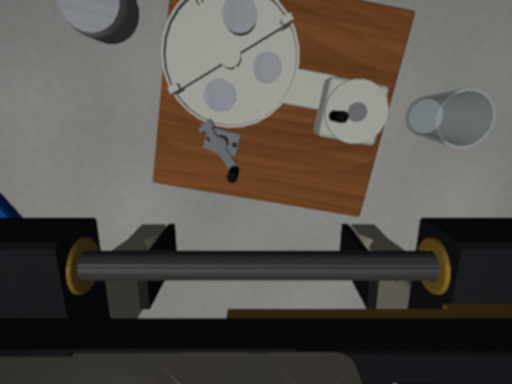

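The wrist view shows the tray at (232,58), the crank cap at (357,111), the crank peg at (338,117), the stop handle at (232,174) and the nose near (206,128). I'll zoom in on it.

```bash
python3 - <<'E'
from h import *
z=load('w1');W=pts(z)
for u,v in [(232,58),(357,111),(338,117),(345,117),(333,117),(206,128),(220,145),(232,174),(234,170),(176,89),(289,19)]:
    print((u,v),W[v,u].round(4))
c=z['p'][0:200,140:400]
cv2.imwrite('pics/c1.png',cv2.resize(c,None,fx=3,fy=3,interpolation=cv2.INTER_CUBIC))
# height segments
H=W[...,2]
def seg(lo,hi,x0,x1,y0,y1,n):
    m=(H>lo)&(H<hi)&(W[...,0]>x0)&(W[...,0]<x1)&(W[...,1]>y0)&(W[...,1]<y1)
    print(n,m.sum(),W[m].mean(0).round(4),W[m].min(0).round(3),W[m].max(0).round(3))
seg(.1,.14,.5,.58,.02,.1,'stoppeg'); seg(.1,.14,.58,.68,-.14,-.02,'crankpeg')
m=(H>.074)&(H<.086)&(W[...,0]>.56)&(W[...,0]<.69)&(W[...,1]<-.02)&(W[...,1]>-.16)
(c,r)=cv2.minEnclosingCircle(W[m][:,:2].astype(np.float32));print('wheel',c,r)
m=(H>.06)&(H<.073)&(W[...,0]>.55)&(W[...,0]<.8)&(W[...,1]<.17)&(W[...,1]>-.06)
n,l,s,ce=cv2.connectedComponentsWithStats(m.astype(np.uint8))
for i in range(1,n):
    if s[i,4]>8: print(ce[i].round(),s[i,4],W[l==i].mean(0).round(4))
E
```

```text
(232, 58) [0.6892 0.0574 0.0543]
(357, 111) [ 0.6242 -0.099   0.0783]
(338, 117) [ 0.6186 -0.0645  0.1239]
(345, 117) [ 0.6186 -0.072   0.1252]
(333, 117) [ 0.6181 -0.0624  0.1092]
(206, 128) [0.6027 0.0925 0.0649]
(220, 145) [0.5804 0.075  0.0641]
(232, 174) [0.5508 0.0562 0.1095]
(234, 170) [0.5533 0.0546 0.0971]
(176, 89) [0.6513 0.1283 0.065 ]
(289, 19) [ 0.7313 -0.0128  0.0651]
stoppeg 109 [0.548  0.057  0.1084] [0.54  0.05  0.101] [0.554 0.064 0.111]
crankpeg 174 [ 0.6197 -0.0672  0.1202] [ 0.613 -0.076  0.101] [ 0.626 -0.062  0.126]
wheel (0.6238661408424377, -0.09886272251605988) 0.03992152586579323
[286.  18.] 93 [ 0.7322 -0.0094  0.0649]
[173.  88.] 80 [0.6529 0.1322 0.0649]
[260. 113.] 64 [0.6217 0.0217 0.0652]
[324. 113.] 12 [ 0.6221 -0.0593  0.0698]
[321. 128.] 51 [ 0.6028 -0.0581  0.0623]
[217. 143.] 605 [0.5827 0.0786 0.0643]
```

View pics/c1.png

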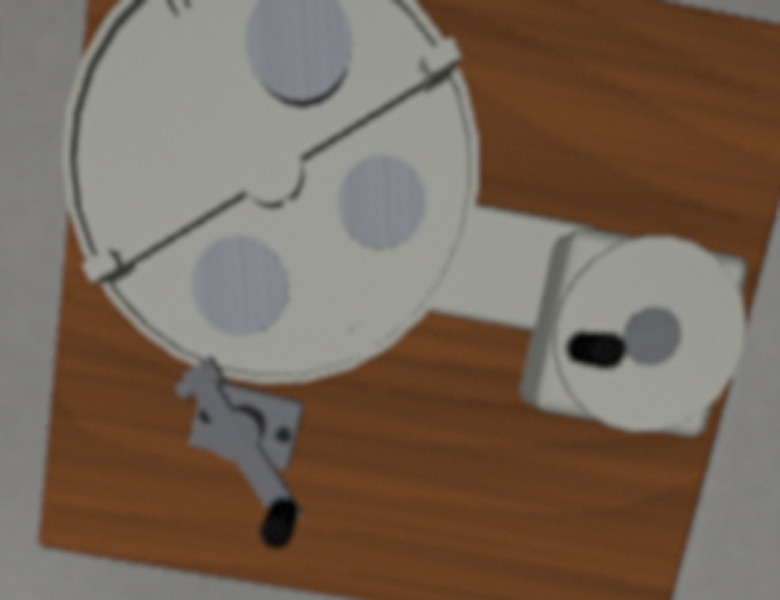

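play_rows([
  [-0.0057, 0.0122, -0.04, 0, 0, 0],
  [-0.0057, 0.0122, -0.05, 0, 0, 0],
  [-0.0057, 0.0122, -0.05, 0, 0, 0],
  [0, 0, -0.05, 0, 0, 0],
  [0, 0, -0.05, 0, 0, 0],
  [0, 0, -0.05, 0, 0, 0],
  [0, 0, -0.033, 0, 0, 0],
  [0, 0, 0, 0, 0, 0],
], gripper=0)

```text
clock: 2.4
tool_pos: [0.5433, 0.059, 0.0885]
orientation: [179.8, 0.4, 0.1]
force: [-0.8, 0.1, -0.4]
opening: 0.0445
gripper_force: 0.0
```

play_rows([
  [0, 0, 0, 0, 0, 0],
  [0, 0, 0, 0, 0, 0],
  [0, 0, 0, 0, 0, 0],
  [0, 0, 0, 0, 0, 0],
  [0, 0, 0, 0, 0, 0],
], gripper=-1)

```text
clock: 2.9
tool_pos: [0.5467, 0.0591, 0.0934]
orientation: [-180.0, -0.1, 0.1]
force: [-2.3, -0.2, 5.6]
opening: 0.0136
gripper_force: 30.0
```

play_rows([
  [-0.0015, 0.0037, 0, 0, 0, 0],
  [-0.0015, 0.0037, 0, 0, 0, 0],
  [-0.0012, 0.0043, 0, 0, 0, 0],
  [-0.0012, 0.0043, 0, 0, 0, 0],
  [-0.0004, 0.0043, 0, 0, 0, 0],
  [-0.0004, 0.0043, 0, 0, 0, 0],
  [0, 0, 0, 0, 0, 0],
])

```text
clock: 3.6
tool_pos: [0.5401, 0.0774, 0.093]
orientation: [179.9, 0.1, 0.0]
force: [-5.2, -6.1, 9.5]
opening: 0.0134
gripper_force: 30.0
```

play_rows([
  [0, 0.0015, 0, 0, 0, 0],
  [0, 0.0015, 0, 0, 0, 0],
  [0, 0, 0, 0, 0, 0],
])

```text
clock: 3.9
tool_pos: [0.5401, 0.0795, 0.0929]
orientation: [179.9, 0.1, 0.0]
force: [-4.2, -7.7, 8.9]
opening: 0.0133
gripper_force: 30.0
```

play_rows([
  [0.0003, 0.0015, 0, 0, 0, 0],
  [0.0003, 0.0015, 0, 0, 0, 0],
  [0, 0, 0, 0, 0, 0],
])

```text
clock: 4.2
tool_pos: [0.5406, 0.0818, 0.0929]
orientation: [179.9, 0.2, 0.0]
force: [-5.1, -7.9, 8.6]
opening: 0.0139
gripper_force: 30.0
```

play_rows([
  [0.0004, 0.0015, 0, 0, 0, 0],
  [0.0004, 0.0015, 0, 0, 0, 0],
  [0, 0, 0, 0, 0, 0],
])

```text
clock: 4.5
tool_pos: [0.5411, 0.0842, 0.0928]
orientation: [179.9, 0.2, 0.0]
force: [-4.9, -6.7, 8.4]
opening: 0.0131
gripper_force: 30.0
```

play_rows([
  [0.0004, 0.0015, 0, 0, 0, 0],
  [0.0004, 0.0015, 0, 0, 0, 0],
  [0, 0, 0, 0, 0, 0],
])

```text
clock: 4.8
tool_pos: [0.5419, 0.0868, 0.0928]
orientation: [179.9, 0.2, 0.0]
force: [-4.2, -7.2, 7.7]
opening: 0.013
gripper_force: 30.0
```

play_rows([
  [0.0005, 0.0015, 0, 0, 0, 0],
  [0.0005, 0.0015, 0, 0, 0, 0],
  [0, 0, 0, 0, 0, 0],
])

```text
clock: 5.1
tool_pos: [0.5425, 0.0888, 0.0928]
orientation: [179.8, 0.2, 0.0]
force: [-5.2, -9.3, 9.3]
opening: 0.0136
gripper_force: 30.0
```

play_rows([
  [0.0005, 0.0015, 0, 0, 0, 0],
  [0.0005, 0.0015, 0, 0, 0, 0],
  [0, 0, 0, 0, 0, 0],
])

```text
clock: 5.4
tool_pos: [0.5424, 0.0891, 0.0927]
orientation: [179.7, 0.3, 0.0]
force: [-4.8, -17.7, 10.3]
opening: 0.0133
gripper_force: 30.0
```

play_rows([
  [0.0006, 0.0015, 0, 0, 0, 0],
  [0.0006, 0.0015, 0, 0, 0, 0],
  [0, 0, 0, 0, 0, 0],
])

```text
clock: 5.7
tool_pos: [0.5424, 0.0894, 0.0926]
orientation: [179.5, 0.4, 0.0]
force: [-5.5, -27.4, 13.8]
opening: 0.0134
gripper_force: 30.0
```

play_rows([
  [0, 0, 0, 0, 0, 0],
  [0, 0, 0, 0, 0, 0],
  [0, 0, 0.03, 0, 0, 0],
  [0, 0, 0.05, 0, 0, 0],
  [0.008, -0.03, 0.05, 0, 0, 0],
  [0.008, -0.035, 0.05, 0, 0, 0],
  [0.008, -0.035, 0.05, 0, 0, 0],
  [0, 0, 0.03, 0, 0, 0],
  [0, 0, 0, 0, 0, 0],
], gripper=0)

```text
clock: 6.6
tool_pos: [0.5669, 0.0151, 0.305]
orientation: [-179.9, -0.4, 0.0]
force: [-0.4, 0.5, -0.7]
opening: 0.0439
gripper_force: 0.0
```

```bash
python3 - <<'E'
from h import *
snap('wrist','w2'); o=get_obs();print(o['clock'],o['tool_pos'],o['orientation'],o['force'])
z=load('w2');W=pts(z);H=W[...,2]
def seg(lo,hi,x0,x1,y0,y1,n):
    m=(H>lo)&(H<hi)&(W[...,0]>x0)&(W[...,0]<x1)&(W[...,1]>y0)&(W[...,1]<y1)
    print(n,m.sum(),W[m].mean(0).round(4),W[m].min(0).round(4),W[m].max(0).round(4))
seg(.106,.14,.5,.58,.04,.13,'stoppeg'); seg(.12,.14,.58,.68,-.14,-.02,'crankpeg')
m=(H>.06)&(H<.073)&(W[...,0]>.55)&(W[...,0]<.8)&(W[...,1]<.17)&(W[...,1]>-.06)
n,l,s,ce=cv2.connectedComponentsWithStats(m.astype(np.uint8))
for i in range(1,n):
    if s[i,4]>8: print(ce[i].round(),s[i,4],W[l==i].mean(0).round(4))
uv=z['world_to_cam']@np.array([.61,.075,.06,1]);u=int(uv[0]/uv[2]*z['fx']+z['cx']);v=int(uv[1]/uv[2]*z['fy']+z['cy']);print(u,v)
a=max(v-70,0);b=max(u-90,0)
cv2.imwrite('pics/c2.png',cv2.resize(z['p'][a:a+140,b:b+180],None,fx=4,fy=4,interpolation=cv2.INTER_CUBIC));print(a,b)
E
```

```text
6.65 [0.56589443 0.01556429 0.30257463] [-1.79905482e+02 -2.43604924e-01  2.57610900e-02] [ 0.46258954 -0.44331086  0.18539362]
stoppeg 123 [0.5431 0.0878 0.1088] [0.5368 0.0814 0.1063] [0.5492 0.0943 0.1115]
crankpeg 165 [ 0.6196 -0.0685  0.1239] [ 0.6127 -0.0759  0.1202] [ 0.6262 -0.0623  0.1258]
[281.  15.] 118 [ 0.732  -0.0094  0.065 ]
[155.  92.] 102 [0.6528 0.1321 0.0647]
[252. 120.] 80 [0.6218 0.0216 0.0652]
[320. 134.] 71 [ 0.6055 -0.0584  0.0629]
[206. 152.] 712 [0.5846 0.0772 0.0643]
207 130
60 117
```

View pics/c2.png

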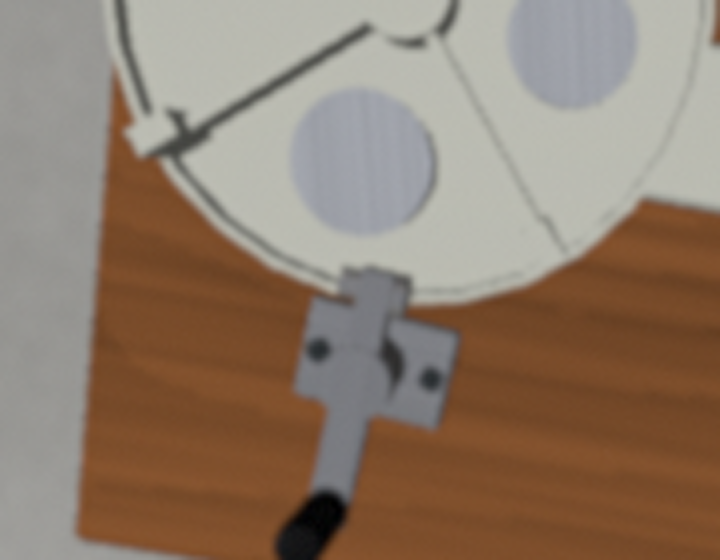

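play_rows([
  [0.0223, -0.0352, -0.03, 0, 0, 0],
  [0.0223, -0.0352, -0.03, 0, 0, 0],
  [0.0224, -0.0352, -0.03, 0, 0, 0],
  [0, 0, -0.05, 0, 0, 0],
  [0, 0, -0.05, 0, 0, 0],
  [0, 0, -0.04, 0, 0, 0],
  [0, 0, -0.015, 0, 0, 0],
  [0, 0, 0, 0, 0, 0],
])

```text
clock: 7.45
tool_pos: [0.6172, -0.0687, 0.1022]
orientation: [180.0, 0.3, 0.1]
force: [-0.1, -0.4, 0.2]
opening: 0.0436
gripper_force: 0.0
```

play_rows([
  [0, 0, 0, 0, 0, 0],
  [0, 0, 0, 0, 0, 0],
  [0, 0, 0, 0, 0, 0],
  [0, 0, 0, 0, 0, 0],
  [0, 0, 0, 0, 0, 0],
], gripper=-1)

```text
clock: 7.95
tool_pos: [0.6191, -0.0691, 0.1055]
orientation: [180.0, -0.1, 0.1]
force: [-0.7, 0.7, 4.5]
opening: 0.0135
gripper_force: 30.0
```

```bash
cat > arc.py <<'E'
import numpy as np,sys
# rows: start angle deg, step deg, n (clockwise), radius .03
a,s,n=map(float,sys.argv[1:4]); t=np.radians(a-s*np.arange(n+1)); P=.0301*np.c_[np.cos(t),np.sin(t)]
print([[round(x,4),round(y,4),0,0,0,0] for x,y in np.diff(P,axis=0)/.8], a-s*n)
E
python3 arc.py 98 18 20
```

```text
[[np.float64(0.0118), np.float64(-0.0002), 0, 0, 0, 0], [np.float64(0.0111), np.float64(-0.0038), 0, 0, 0, 0], [np.float64(0.0094), np.float64(-0.0071), 0, 0, 0, 0], [np.float64(0.0068), np.float64(-0.0096), 0, 0, 0, 0], [np.float64(0.0034), np.float64(-0.0113), 0, 0, 0, 0], [np.float64(-0.0002), np.float64(-0.0118), 0, 0, 0, 0], [np.float64(-0.0038), np.float64(-0.0111), 0, 0, 0, 0], [np.float64(-0.0071), np.float64(-0.0094), 0, 0, 0, 0], [np.float64(-0.0096), np.float64(-0.0068), 0, 0, 0, 0], [np.float64(-0.0113), np.float64(-0.0034), 0, 0, 0, 0], [np.float64(-0.0118), np.float64(0.0002), 0, 0, 0, 0], [np.float64(-0.0111), np.float64(0.0038), 0, 0, 0, 0], [np.float64(-0.0094), np.float64(0.0071), 0, 0, 0, 0], [np.float64(-0.0068), np.float64(0.0096), 0, 0, 0, 0], [np.float64(-0.0034), np.float64(0.0113), 0, 0, 0, 0], [np.float64(0.0002), np.float64(0.0118), 0, 0, 0, 0], [np.float64(0.0038), np.float64(0.0111), 0, 0, 0, 0], [np.float64(0.0071), np.float64(0.0094), 0, 0, 0, 0], [np.float64(0.0096), np.float64(0.0068), 0, 0, 0, 0], [np.float64(0.0113), np.float64(0.0034), 0, 0, 0, 0]] -262.0
```

play_rows([
  [0.0118, -0.0002, 0, 0, 0, 0],
  [0.0111, -0.0038, 0, 0, 0, 0],
  [0.0094, -0.0071, 0, 0, 0, 0],
  [0.0068, -0.0096, 0, 0, 0, 0],
  [0.0034, -0.0113, 0, 0, 0, 0],
])

```text
clock: 8.45
tool_pos: [0.6534, -0.0948, 0.1054]
orientation: [180.0, -0.0, 0.1]
force: [-5.1, 1.1, 10.2]
opening: 0.0131
gripper_force: 30.0
```

play_rows([
  [-0.0002, -0.0118, 0, 0, 0, 0],
  [-0.0038, -0.0111, 0, 0, 0, 0],
  [-0.0071, -0.0094, 0, 0, 0, 0],
  [-0.0096, -0.0068, 0, 0, 0, 0],
  [-0.0113, -0.0034, 0, 0, 0, 0],
])

```text
clock: 8.95
tool_pos: [0.6288, -0.1285, 0.1055]
orientation: [-180.0, -0.2, 0.1]
force: [1.3, 4.4, 6.4]
opening: 0.0135
gripper_force: 30.0
```

play_rows([
  [-0.0118, 0.0002, 0, 0, 0, 0],
  [-0.0111, 0.0038, 0, 0, 0, 0],
  [-0.0094, 0.0071, 0, 0, 0, 0],
  [-0.0068, 0.0096, 0, 0, 0, 0],
  [-0.0034, 0.0113, 0, 0, 0, 0],
  [0.0002, 0.0118, 0, 0, 0, 0],
  [0.0038, 0.0111, 0, 0, 0, 0],
  [0.0071, 0.0094, 0, 0, 0, 0],
  [0.0096, 0.0068, 0, 0, 0, 0],
  [0.0113, 0.0034, 0, 0, 0, 0],
])

```text
clock: 9.95
tool_pos: [0.6193, -0.0689, 0.1054]
orientation: [180.0, -0.0, 0.1]
force: [-0.7, -6.6, 6.6]
opening: 0.0134
gripper_force: 30.0
```

play_rows([
  [0.0118, -0.0002, 0, 0, 0, 0],
  [0.0111, -0.0038, 0, 0, 0, 0],
  [0.0094, -0.0071, 0, 0, 0, 0],
  [0.0068, -0.0096, 0, 0, 0, 0],
  [0.0034, -0.0113, 0, 0, 0, 0],
  [-0.0002, -0.0118, 0, 0, 0, 0],
  [-0.0038, -0.0111, 0, 0, 0, 0],
  [-0.0071, -0.0094, 0, 0, 0, 0],
  [-0.0096, -0.0068, 0, 0, 0, 0],
  [-0.0113, -0.0034, 0, 0, 0, 0],
])

```text
clock: 10.95
tool_pos: [0.6284, -0.1285, 0.1054]
orientation: [-180.0, -0.2, 0.1]
force: [1.4, 4.3, 6.4]
opening: 0.0134
gripper_force: 30.0
```

play_rows([
  [-0.0118, 0.0002, 0, 0, 0, 0],
  [-0.0111, 0.0038, 0, 0, 0, 0],
  [-0.0094, 0.0071, 0, 0, 0, 0],
  [-0.0068, 0.0096, 0, 0, 0, 0],
  [-0.0034, 0.0113, 0, 0, 0, 0],
  [0.0002, 0.0118, 0, 0, 0, 0],
  [0.0038, 0.0111, 0, 0, 0, 0],
  [0.0071, 0.0094, 0, 0, 0, 0],
  [0.0096, 0.0068, 0, 0, 0, 0],
  [0.0113, 0.0034, 0, 0, 0, 0],
])

```text
clock: 11.95
tool_pos: [0.6193, -0.0689, 0.1054]
orientation: [180.0, -0.0, 0.1]
force: [-1.0, -6.1, 7.1]
opening: 0.0136
gripper_force: 30.0
```

```bash
python3 - <<'E'
from h import *
o=get_obs();print(o['clock'],o['tool_pos'],o['force'])
for n in ('wrist','top'):
    snap(n,n+'3'); z=load(n+'3');W=pts(z);H=W[...,2]
    m=(H>.058)&(H<.073)&(W[...,0]>.55)&(W[...,0]<.8)&(W[...,1]<.17)&(W[...,1]>-.04)
    k,l,s,ce=cv2.connectedComponentsWithStats(m.astype(np.uint8))
    for i in range(1,k):
        if s[i,4]>4: print(n,ce[i].round(),s[i,4],W[l==i].mean(0).round(4))
fs=[]
for i in range(10): snapshot('top'); fs.append(get_obs()['force'])
print(np.mean(fs,0),np.std(fs,0))
z=load('wrist3');uv=z['world_to_cam']@np.array([.62,.085,.06,1]);u=int(uv[0]/uv[2]*z['fx']+z['cx']);v=int(uv[1]/uv[2]*z['fy']+z['cy']);print(u,v)
cv2.imwrite('pics/c3.png',cv2.resize(z['p'],None,fx=1.5,fy=1.5))
E
```

```text
11.95 [ 0.61926967 -0.06889276  0.10540031] [-1.03641849 -6.12898892  7.14453268]
wrist [159. 161.] 429 [ 0.6588 -0.0134  0.0645]
wrist [ 30. 240.] 678 [0.6098 0.0694 0.063 ]
wrist [ 26. 296.] 1038 [0.5713 0.078  0.0639]
top [228. 181.] 7 [0.6131 0.0981 0.0659]
top [233. 189.] 69 [0.5831 0.0795 0.0656]
[ 1.72324694 -1.03012037  5.57887688] [0.31945434 0.35187787 0.54681978]
4 222
```

View pics/c3.png

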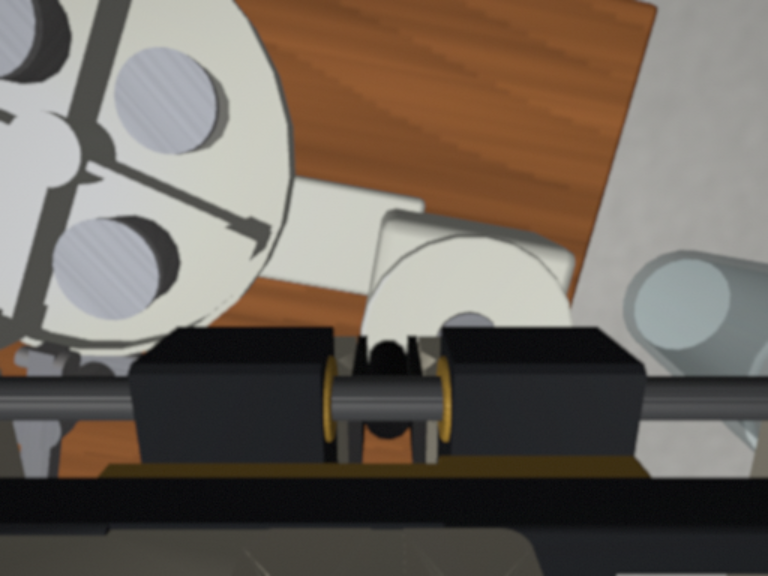

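The tray has turned two turns: the second lug is now at 245.7°, so the next one is near 155.5°. The nose shows at the left edge, near (25,355). I'll measure the screw's projection from the earlier cloud.

```bash
python3 - <<'E'
from h import *
z=load('w2');W=pts(z)
piv=np.array([.5815,.0772]);g=np.array([.5431,.0878])
e=(piv-g)/np.linalg.norm(piv-g);n=np.array([-e[1],e[0]])
R=W[...,:2]-piv;a=R@e*1e3;b=R@n*1e3;H=W[...,2]*1e3
m=(a>-30)&(a<40)&(abs(b)<20)&(H>58)&(H<72)
for lo in range(-30,40,2):
    k=m&(a>=lo)&(a<lo+2)
    if k.sum(): print(lo,k.sum(),b[k].min().round(1),b[k].max().round(1),H[k].max().round(1))
c=z['world_to_cam'];print(np.linalg.inv(c)[:3,3])
E
python3 arc.py 98 15 8; python3 arc.py -22 10 3
```

```text
-30 15 -5.6 5.7 63.8
-28 18 -5.2 6.1 64.7
-26 17 -5.4 6.4 64.6
-24 16 -5.5 5.8 64.4
-22 17 -5.4 6.4 65.0
-20 18 -5.4 6.6 65.0
-18 14 -5.3 5.5 64.7
-16 18 -4.9 6.2 63.8
-14 16 -5.3 6.5 64.2
-12 14 -5.4 5.5 65.8
-10 18 -6.3 7.2 66.4
-8 27 -8.2 9.1 67.0
-6 26 -9.2 10.7 66.2
-4 32 -10.0 10.7 66.8
-2 31 -9.3 11.7 66.9
0 33 -10.2 11.7 67.5
2 31 -9.6 11.0 66.8
4 28 -8.9 10.2 66.5
6 24 -7.3 8.5 65.8
8 20 -5.4 7.0 66.7
10 18 -4.0 6.1 65.9
12 13 -3.9 5.0 65.3
14 17 -3.7 5.7 65.2
16 13 -3.9 5.8 65.7
18 15 -3.8 5.3 65.8
20 19 -8.1 5.9 66.0
22 25 -8.0 11.8 65.4
24 30 -8.2 11.8 65.8
26 30 -7.9 12.2 66.8
28 31 -8.1 11.5 66.4
30 32 -7.9 11.9 66.8
32 23 -7.9 6.3 65.4
34 1 -6.3 -6.3 60.0
[0.63601784 0.0144379  0.44314146]
[[np.float64(0.0098), np.float64(0.0001), 0, 0, 0, 0], [np.float64(0.0095), np.float64(-0.0025), 0, 0, 0, 0], [np.float64(0.0085), np.float64(-0.0048), 0, 0, 0, 0], [np.float64(0.007), np.float64(-0.0069), 0, 0, 0, 0], [np.float64(0.005), np.float64(-0.0085), 0, 0, 0, 0], [np.float64(0.0026), np.float64(-0.0095), 0, 0, 0, 0], [np.float64(0.0001), np.float64(-0.0098), 0, 0, 0, 0], [np.float64(-0.0025), np.float64(-0.0095), 0, 0, 0, 0]] -22.0
[[np.float64(-0.003), np.float64(-0.0058), 0, 0, 0, 0], [np.float64(-0.0039), np.float64(-0.0052), 0, 0, 0, 0], [np.float64(-0.0048), np.float64(-0.0045), 0, 0, 0, 0]] -52.0
```

play_rows([
  [0.0098, 0.0001, 0, 0, 0, 0],
  [0.0095, -0.0025, 0, 0, 0, 0],
  [0.0085, -0.0048, 0, 0, 0, 0],
  [0.007, -0.0069, 0, 0, 0, 0],
  [0.005, -0.0085, 0, 0, 0, 0],
  [0.0026, -0.0095, 0, 0, 0, 0],
  [0.0001, -0.0098, 0, 0, 0, 0],
])

```text
clock: 13.25
tool_pos: [0.6533, -0.1024, 0.1054]
orientation: [180.0, -0.1, 0.1]
force: [-2.5, 2.6, 10.3]
opening: 0.0138
gripper_force: 30.0
```

```bash
cat > feel.py <<'E'
from h import *
import sys
n=int(sys.argv[1]) if len(sys.argv)>1 else 4
F=[];P=[]
for i in range(n): snapshot('top'); o=get_obs(); F.append(o['force']);P.append(o['tool_pos'])
F=np.array(F);p=np.mean(P,0)-[.6239,-.0989,0];a=np.arctan2(p[1],p[0]);t=np.array([np.sin(a),-np.cos(a),0])
print('clk',o['clock'],'ang',np.degrees(a).round(2),'r',np.hypot(p[0],p[1]).round(4),'Ftan',-(F.mean(0)@t).round(2),'Frad',(F.mean(0)@[np.cos(a),np.sin(a),0]).round(2),'sd',(F@t).std().round(2))
E
python3 feel.py; python3 arc.py -7 8 2;  python3 arc.py -22 2 14 | sed 's/np.float64//g'
```

```text
clk 13.45 ang -8.44 r 0.0296 Ftan -1.85 Frad -0.77 sd 0.57
[[np.float64(-0.001), np.float64(-0.0052), 0, 0, 0, 0], [np.float64(-0.0017), np.float64(-0.005), 0, 0, 0, 0]] -23.0
[[(-0.0005), (-0.0012), 0, 0, 0, 0], [(-0.0006), (-0.0012), 0, 0, 0, 0], [(-0.0006), (-0.0012), 0, 0, 0, 0], [(-0.0006), (-0.0011), 0, 0, 0, 0], [(-0.0007), (-0.0011), 0, 0, 0, 0], [(-0.0007), (-0.0011), 0, 0, 0, 0], [(-0.0008), (-0.0011), 0, 0, 0, 0], [(-0.0008), (-0.001), 0, 0, 0, 0], [(-0.0008), (-0.001), 0, 0, 0, 0], [(-0.0009), (-0.001), 0, 0, 0, 0], [(-0.0009), (-0.001), 0, 0, 0, 0], [(-0.0009), (-0.0009), 0, 0, 0, 0], [(-0.001), (-0.0009), 0, 0, 0, 0], [(-0.001), (-0.0009), 0, 0, 0, 0]] -50.0
```

play_rows([
  [-0.0008, -0.0053, 0, 0, 0, 0],
  [-0.0005, -0.0025, 0, 0, 0, 0],
  [-0.0005, -0.0013, 0, 0, 0, 0],
  [-0.0005, -0.0012, 0, 0, 0, 0],
])

```text
clock: 13.85
tool_pos: [0.6512, -0.1103, 0.1054]
orientation: [-180.0, -0.1, 0.1]
force: [-1.7, 2.3, 10.0]
opening: 0.0133
gripper_force: 30.0
```

play_rows([
  [-0.0003, -0.0006, 0, 0, 0, 0],
  [-0.0003, -0.0006, 0, 0, 0, 0],
  [-0.0003, -0.0006, 0, 0, 0, 0],
  [-0.0003, -0.0006, 0, 0, 0, 0],
])

```text
clock: 14.25
tool_pos: [0.6504, -0.1121, 0.1054]
orientation: [-180.0, -0.1, 0.1]
force: [-2.8, 2.9, 8.4]
opening: 0.0134
gripper_force: 30.0
```

play_rows([
  [-0.0003, -0.0006, 0, 0, 0, 0],
  [-0.0003, -0.0006, 0, 0, 0, 0],
  [-0.0003, -0.0006, 0, 0, 0, 0],
  [-0.0003, -0.0006, 0, 0, 0, 0],
])

```text
clock: 14.65
tool_pos: [0.6495, -0.1139, 0.1054]
orientation: [-180.0, -0.1, 0.1]
force: [-2.0, 2.9, 8.9]
opening: 0.0136
gripper_force: 30.0
```

```bash
python3 feel.py 2
```

```text
clk 14.75 ang -30.67 r 0.0296 Ftan 1.61 Frad -2.76 sd 0.34
```

play_rows([
  [-0.0004, -0.0005, 0, 0, 0, 0],
  [-0.0004, -0.0005, 0, 0, 0, 0],
  [-0.0004, -0.0005, 0, 0, 0, 0],
  [-0.0004, -0.0005, 0, 0, 0, 0],
])

```text
clock: 15.15
tool_pos: [0.6484, -0.1156, 0.1054]
orientation: [-180.0, -0.1, 0.1]
force: [-1.3, 2.6, 8.0]
opening: 0.0133
gripper_force: 30.0
```

```bash
python3 feel.py 2
```

```text
clk 15.25 ang -34.28 r 0.0296 Ftan 1.39 Frad -2.74 sd 0.16
```

play_rows([
  [-0.0004, -0.0005, 0, 0, 0, 0],
  [-0.0004, -0.0005, 0, 0, 0, 0],
  [-0.0004, -0.0005, 0, 0, 0, 0],
])

```text
clock: 15.55
tool_pos: [0.6475, -0.1168, 0.1054]
orientation: [-180.0, -0.1, 0.1]
force: [-0.0, 2.6, 8.2]
opening: 0.0131
gripper_force: 30.0
```

```bash
python3 feel.py 2
```

```text
clk 15.65 ang -37.2 r 0.0296 Ftan 1.31 Frad -1.85 sd 0.44
```

play_rows([
  [-0.0004, -0.0005, 0, 0, 0, 0],
  [-0.0004, -0.0005, 0, 0, 0, 0],
  [-0.0004, -0.0005, 0, 0, 0, 0],
])

```text
clock: 15.95
tool_pos: [0.6466, -0.1179, 0.1055]
orientation: [-180.0, -0.1, 0.1]
force: [-0.9, 2.5, 8.3]
opening: 0.013
gripper_force: 30.0
```

```bash
python3 feel.py 2
```

```text
clk 16.05 ang -40.17 r 0.0296 Ftan 2.12 Frad -2.19 sd 0.42
```

play_rows([
  [-0.0004, -0.0005, 0, 0, 0, 0],
  [-0.0004, -0.0005, 0, 0, 0, 0],
  [-0.0004, -0.0005, 0, 0, 0, 0],
])

```text
clock: 16.35
tool_pos: [0.6456, -0.1191, 0.1054]
orientation: [-180.0, -0.1, 0.1]
force: [-1.1, 2.2, 8.0]
opening: 0.0135
gripper_force: 30.0
```

```bash
python3 feel.py 2
```

```text
clk 16.45 ang -43.05 r 0.0297 Ftan 1.51 Frad -2.38 sd 0.17
```

play_rows([
  [-0.0005, -0.0004, 0, 0, 0, 0],
  [-0.0005, -0.0004, 0, 0, 0, 0],
  [-0.0005, -0.0004, 0, 0, 0, 0],
])

```text
clock: 16.75
tool_pos: [0.6446, -0.1201, 0.1054]
orientation: [-180.0, -0.1, 0.1]
force: [0.7, 2.2, 8.1]
opening: 0.0132
gripper_force: 30.0
```

```bash
python3 feel.py 3
```

```text
clk 16.9 ang -45.87 r 0.0297 Ftan 1.7 Frad -1.51 sd 0.51
```

play_rows([
  [-0.0005, -0.0004, 0, 0, 0, 0],
  [-0.0005, -0.0004, 0, 0, 0, 0],
  [-0.0005, -0.0004, 0, 0, 0, 0],
])

```text
clock: 17.2
tool_pos: [0.6435, -0.1211, 0.1054]
orientation: [-180.0, -0.1, 0.1]
force: [0.3, 1.2, 6.0]
opening: 0.0134
gripper_force: 30.0
```

```bash
python3 feel.py 3
```

```text
clk 17.35 ang -48.72 r 0.0297 Ftan 1.69 Frad -1.07 sd 0.35
```

play_rows([
  [-0.0005, -0.0004, 0, 0, 0, 0],
  [-0.0005, -0.0004, 0, 0, 0, 0],
  [-0.0005, -0.0004, 0, 0, 0, 0],
])

```text
clock: 17.65
tool_pos: [0.6424, -0.1221, 0.1054]
orientation: [-180.0, -0.1, 0.1]
force: [1.1, 3.1, 7.3]
opening: 0.0135
gripper_force: 30.0
```

```bash
python3 feel.py 3
```

```text
clk 17.8 ang -51.6 r 0.0297 Ftan 2.28 Frad -1.28 sd 0.32
```

play_rows([
  [-0.0005, -0.0004, 0, 0, 0, 0],
  [-0.0005, -0.0004, 0, 0, 0, 0],
])

```text
clock: 18.0
tool_pos: [0.6416, -0.1227, 0.1054]
orientation: [-180.0, -0.1, 0.1]
force: [1.0, 1.9, 7.4]
opening: 0.0137
gripper_force: 30.0
```

```bash
python3 feel.py 3
```

```text
clk 18.15 ang -53.56 r 0.0297 Ftan 1.31 Frad -1.03 sd 0.43
```

play_rows([
  [-0.0005, -0.0004, 0, 0, 0, 0],
  [-0.0005, -0.0004, 0, 0, 0, 0],
])

```text
clock: 18.35
tool_pos: [0.6408, -0.1234, 0.1054]
orientation: [-180.0, -0.1, 0.1]
force: [0.2, 3.1, 6.4]
opening: 0.0133
gripper_force: 30.0
```

```bash
python3 feel.py 4
```

```text
clk 18.55 ang -55.54 r 0.0297 Ftan 2.11 Frad -1.64 sd 0.26
```

play_rows([
  [-0.0006, -0.0003, 0, 0, 0, 0],
  [-0.0006, -0.0003, 0, 0, 0, 0],
])

```text
clock: 18.75
tool_pos: [0.6399, -0.1239, 0.1054]
orientation: [-180.0, -0.2, 0.1]
force: [0.7, 1.7, 5.9]
opening: 0.0134
gripper_force: 30.0
```

```bash
python3 feel.py 4
```

```text
clk 18.95 ang -57.49 r 0.0297 Ftan 1.78 Frad -1.25 sd 0.16
```

play_rows([
  [-0.0006, -0.0003, 0, 0, 0, 0],
  [-0.0006, -0.0003, 0, 0, 0, 0],
])

```text
clock: 19.15
tool_pos: [0.639, -0.1244, 0.1054]
orientation: [-180.0, -0.2, 0.1]
force: [1.7, 1.7, 6.6]
opening: 0.0133
gripper_force: 30.0
```

```bash
python3 feel.py 4
```

```text
clk 19.35 ang -59.49 r 0.0297 Ftan 1.3 Frad -1.04 sd 0.4
```

play_rows([
  [-0.0006, -0.0003, 0, 0, 0, 0],
  [-0.0006, -0.0003, 0, 0, 0, 0],
])

```text
clock: 19.55
tool_pos: [0.6382, -0.125, 0.1055]
orientation: [180.0, -0.2, 0.1]
force: [1.3, 1.6, 5.9]
opening: 0.0135
gripper_force: 30.0
```

```bash
python3 feel.py 4
```

```text
clk 19.75 ang -61.48 r 0.0297 Ftan 2.07 Frad -0.63 sd 0.39
```

play_rows([
  [-0.0006, -0.0003, 0, 0, 0, 0],
  [-0.0006, -0.0003, 0, 0, 0, 0],
])

```text
clock: 19.95
tool_pos: [0.6373, -0.1254, 0.1055]
orientation: [-180.0, -0.2, 0.1]
force: [2.3, 1.6, 4.8]
opening: 0.0133
gripper_force: 30.0
```

```bash
python3 feel.py 4
```

```text
clk 20.15 ang -63.27 r 0.0297 Ftan 1.95 Frad -0.32 sd 0.18
```

play_rows([
  [-0.0006, -0.0003, 0, 0, 0, 0],
  [-0.0006, -0.0003, 0, 0, 0, 0],
])

```text
clock: 20.35
tool_pos: [0.6365, -0.1258, 0.1055]
orientation: [-180.0, -0.2, 0.1]
force: [2.3, 1.8, 5.1]
opening: 0.0136
gripper_force: 30.0
```

```bash
python3 feel.py 4
```

```text
clk 20.55 ang -65.02 r 0.0297 Ftan 2.68 Frad -0.77 sd 0.28
```

play_rows([
  [-0.0006, -0.0003, 0, 0, 0, 0],
  [-0.0006, -0.0003, 0, 0, 0, 0],
])

```text
clock: 20.75
tool_pos: [0.6357, -0.1262, 0.1055]
orientation: [-180.0, -0.2, 0.1]
force: [3.4, 2.1, 5.0]
opening: 0.0134
gripper_force: 30.0
```

```bash
python3 feel.py 8
```

```text
clk 21.15 ang -66.7 r 0.0297 Ftan 2.83 Frad -0.99 sd 0.4
```

play_rows([
  [0, 0, 0, 0, 0, 0],
  [0, 0, 0, 0, 0, 0],
  [0, 0, 0, 0, 0, 0],
  [0, 0, 0.02, 0, 0, 0],
  [0, 0, 0.04, 0, 0, 0],
  [0, 0, 0.05, 0, 0, 0],
  [-0.02, 0.03, 0.05, 0, 0, 0],
  [-0.03, 0.04, 0.03, 0, 0, 0],
  [-0.03, 0.04, 0.03, 0, 0, 0],
  [0, 0, 0, 0, 0, 0],
], gripper=0)

```text
clock: 22.15
tool_pos: [0.5691, -0.0363, 0.2847]
orientation: [-179.9, -0.3, 0.2]
force: [-0.3, -0.2, 0.7]
opening: 0.0437
gripper_force: 0.0
```

```bash
python3 - <<'E'
from h import *
snap('wrist','w4'); o=get_obs();print(o['clock'],o['tool_pos'],o['force'])
z=load('w4');W=pts(z);H=W[...,2]
m=(H>.12)&(H<.14)&(W[...,0]>.58)&(W[...,0]<.68)&(W[...,1]<-.04)&(W[...,1]>-.15)
p=W[m].mean(0)-[.6239,-.0989,0];print('peg',np.degrees(np.arctan2(p[1],p[0])),np.hypot(*p[:2]))
uv=z['world_to_cam']@np.array([.615,.08,.06,1]);u=int(uv[0]/uv[2]*z['fx']+z['cx']);v=int(uv[1]/uv[2]*z['fy']+z['cy'])
a=max(v-60,0);b=max(u-80,0)
cv2.imwrite('pics/c4.png',cv2.resize(z['p'][a:a+120,b:b+160],None,fx=5,fy=5,interpolation=cv2.INTER_CUBIC))
E
```

```text
22.2 [ 0.56942008 -0.03719545  0.28273782] [ 0.49003782  0.3086894  -0.49540013]
peg -65.17874359668005 0.029268657166961875
```

View pics/c4.png

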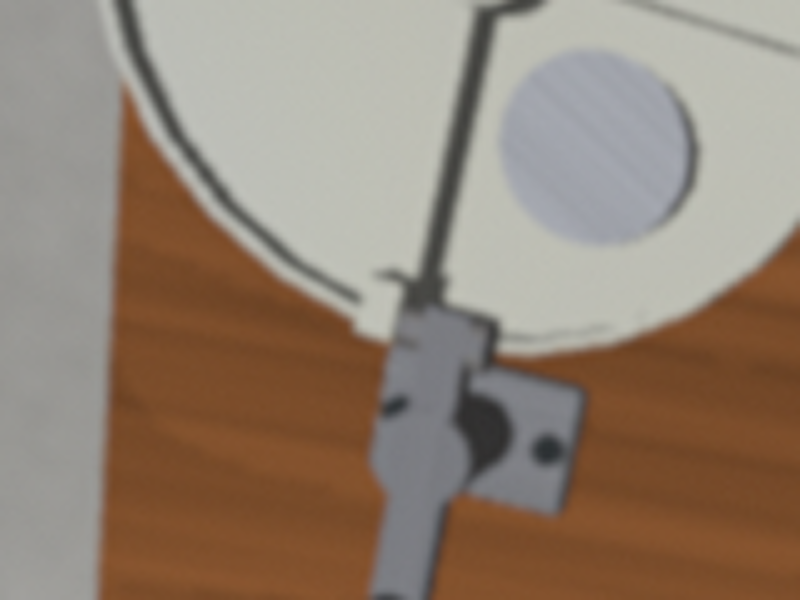

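The close view shows the lug at (375,310) touching the stop screw at about (400,340), with the arm fully in. The peg stayed where I left it, within measuring error. I felt about 8 N at the stop, and the hand is now clear, so I'll hand in.

```bash
python3 -c "
from plant import *
print(close_job())"
```

```text
the job is handed in; nothing more can be done
None
```

I swung the stop arm fully in and wound the crank until the next lug rested on the stop screw at an estimated 8 N, then let go, moved the hand clear and handed the job in; no verdict was shown.

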